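# Line up the clay owl family by height

### The job

Stand the four clay owls on the four white plaster discs of the board, one upright in the middle of each disc, in order of height: the tallest on the disc next to the plaster mould, then steadily shorter, down to the shortest on the disc next to the bowl. The owls are brittle, so set each one down without dropping it or knocking any over, and leave the mould and the bowl where they are.

Things in the scene. Friction and masses are not known exactly. Their poses are not given: they have to be found in the camera images.
- owl_small: the smallest of four loose, upright, reddish-brown clay owl figures: a round column 36 mm in diameter, straight-sided from 6 to 46 mm above its flat base, domed above with two ear points, 60 mm tall overall, eyes and beak on one side (it may face any way), up to 70 g. Origin: centre of the underside; z up. It starts standing on the bench (z = 0), robot's side of the board
- owl_medium: the second smallest of four loose, upright, reddish-brown clay owl figures: a round column 42 mm in diameter, straight-sided from 8 to 58 mm above its flat base, domed above with two ear points, 76 mm tall overall, eyes and beak on one side (it may face any way), up to 112 g. Origin: centre of the underside; z up. It starts standing on the bench (z = 0), robot's side of the board
- owl_large: the second largest of four loose, upright, reddish-brown clay owl figures: a round column 48 mm in diameter, straight-sided from 9 to 70 mm above its flat base, domed above with two ear points, 92 mm tall overall, eyes and beak on one side (it may face any way), up to 168 g. Origin: centre of the underside; z up. It starts standing on the bench (z = 0), robot's side of the board
- owl_giant: the largest of four loose, upright, reddish-brown clay owl figures: a round column 54 mm in diameter, straight-sided from 11 to 82 mm above its flat base, domed above with two ear points, 108 mm tall overall, eyes and beak on one side (it may face any way), up to 238 g. Origin: centre of the underside; z up. It starts standing on the bench (z = 0), robot's side of the board
- disc_a: the disc at the -y (robot's right) end of the row: one of four alike white plaster discs, 64 mm across, 5 mm thick, fixed about 85 mm apart in a row on a dark wooden board (110 x 360 x 16 mm, lying on the bench roughly along y). Origin: centre of the disc's underside, 16 mm above the bench; its upper face is 21 mm above the bench. x points across the board, away from the robot; y along the row
- disc_b: the next disc from the -y end: one of four alike white plaster discs, 64 mm across, 5 mm thick, fixed about 85 mm apart in a row on a dark wooden board (110 x 360 x 16 mm, lying on the bench roughly along y). Origin: centre of the disc's underside, 16 mm above the bench; its upper face is 21 mm above the bench. x points across the board, away from the robot; y along the row
- disc_c: the next disc from the +y end: one of four alike white plaster discs, 64 mm across, 5 mm thick, fixed about 85 mm apart in a row on a dark wooden board (110 x 360 x 16 mm, lying on the bench roughly along y). Origin: centre of the disc's underside, 16 mm above the bench; its upper face is 21 mm above the bench. x points across the board, away from the robot; y along the row
- disc_d: the disc at the +y (robot's left) end of the row: one of four alike white plaster discs, 64 mm across, 5 mm thick, fixed about 85 mm apart in a row on a dark wooden board (110 x 360 x 16 mm, lying on the bench roughly along y). Origin: centre of the disc's underside, 16 mm above the bench; its upper face is 21 mm above the bench. x points across the board, away from the robot; y along the row
- mould: white octagonal plaster casting mould with two tan straps and a dark pouring hole, 100 mm across, 110 mm tall, 1.3 kg, standing loose on the bench beyond one end of the row of discs (either end). Origin: centre of the underside, z up
- bowl: white ceramic bowl, 104 mm across the rim, 55 mm tall, standing loose on the bench beyond the other end of the row. Origin: centre of the underside, z up

How it is judged:
At the end, for the whole second after the job is handed in: each owl stands upright (within 0.1 rad), still and released on its own disc, its centre within 12 mm of the disc's centre, in order of height along the row with the tallest on the disc next to the mould and the shortest next to the bowl; mould and bowl within 15 mm of where they stood (((horizontal distance between mould and disc_d below 0.25 m and horizontal distance between owl_small and disc_a below 0.012 m and z of owl_small in the frame of disc_a between 0.002 and 0.009 m and horizontal distance between owl_medium and disc_b below 0.012 m and z of owl_medium in the frame of disc_b between 0.002 and 0.009 m and horizontal distance between owl_large and disc_c below 0.012 m and z of owl_large in the frame of disc_c between 0.002 and 0.009 m and horizontal distance between owl_giant and disc_d below 0.012 m and z of owl_giant in the frame of disc_d between 0.002 and 0.009 m) or (horizontal distance between mould and disc_a below 0.25 m and horizontal distance between owl_small and disc_d below 0.012 m and z of owl_small in the frame of disc_d between 0.002 and 0.009 m and horizontal distance between owl_medium and disc_c below 0.012 m and z of owl_medium in the frame of disc_c between 0.002 and 0.009 m and horizontal distance between owl_large and disc_b below 0.012 m and z of owl_large in the frame of disc_b between 0.002 and 0.009 m and horizontal distance between owl_giant and disc_a below 0.012 m and z of owl_giant in the frame of disc_a between 0.002 and 0.009 m)) and angle between each of owl_small, owl_medium, owl_large, owl_giant's own z axis and vertical below 0.1 rad and linear speed of each of owl_small, owl_medium, owl_large, owl_giant below 0.02 m/s and angular speed of each of owl_small, owl_medium, owl_large, owl_giant below 0.2 rad/s and distance of each of mould, bowl from where it was at the start of the episode below 0.015 m); the robot touches nothing.
It fails at once if the mould or the bowl is pushed more than 15 mm from its place (not (distance of mould from where it was at the start of the episode below 0.015 m) or not (distance of bowl from where it was at the start of the episode below 0.015 m)).
It fails at once if an owl is knocked over (leans more than 1 rad) (angle between any of owl_small, owl_medium, owl_large, owl_giant's own z axis and vertical above 1 rad).
It fails at once if an owl is dropped or knocked away (moves faster than 0.45 m/s, as after a fall of 10 mm, with no finger touching it) ((contact force between the fingers and owl_small below 0.05 N and linear speed of owl_small above 0.45 m/s) or (contact force between the fingers and owl_medium below 0.05 N and linear speed of owl_medium above 0.45 m/s) or (contact force between the fingers and owl_large below 0.05 N and linear speed of owl_large above 0.45 m/s) or (contact force between the fingers and owl_giant below 0.05 N and linear speed of owl_giant above 0.45 m/s)).
It also fails if it takes over 104 s, if anything falls off the work surface, if the arm or the gripper's body presses on something with over 40 N, if the wrist force passes 120 N, or if a joint passes its speed limit or range.

### The arm

A 6-joint arm with a two-finger parallel gripper is mounted at the origin on the work surface. World frame = base frame: x ahead of the robot, y to its left, z up, the work surface at z = 0. Lengths are in m, angles in rad, forces in N, time in s.
With the tool pointing down it reaches from about 0.375 to 0.9 m from the base axis. Payload 3.1 kg.
Tool frame: the origin (TCP) lies on the centre line of the jaws, within the pads' length; the fingertips stand 25 mm ahead of it and the grasp point (between the pads) lies 6 mm ahead of it (manip.tip_extent is the distance from the TCP to the fingertips, in m); z points along the fingers, y is the line along which they close (so a half turn about z gives the same grasp; the last joint's range is limited). The gripper opens to 85 mm and grips with 20 to 120 N. Pads are 22 mm wide; open, the fingers measure 114 mm over their backs; the gripper's body (76 mm by 85 mm) begins 54 mm behind the grasp point. The pads swing forward as they close: fully open they stand 13 mm farther back than shut.
Start: joints at [-1.504, 0.527, 1.433, -0, 1.181, -0.178], TCP at [0.152, -0.606, 0.256] pointing down, gripper open.
Joint ranges: [-3.08, 3.08], [-0.75, 2.2], [0.22, 2.44], [-1.43, 4.57], [0, 2.65], [-2.85, 2.85]. Speed limits (rad/s): [2.79, 2.79, 3.14, 3.14, 3.14, 3.14].

### API

Orientations are given as a unit quaternion [x, y, z, w].
In Python, from station import readout, imaging, order, manip gives the robot as it stands.
- The arm moves only by the tool move_arm, never from a script. Its argument "rows" is a list of rows, each a list of 7 numbers: the turn, a rotation vector about the tool's x, y, z in degrees, then the shift along the tool's x, y, z in mm, then the closure, from 0 (fully open) to 1 (shut). A call has 1 to 12 rows; each row is the pose to reach, as a shift and turn from the pose commanded when the call began, along the tool's axes at that moment; what a row does not reach only later rows make up. A row lasts 1/12 s, in which the tool goes at most 41.7 mm and 7.16 degrees, less where a joint would pass 70% of its speed; a pose out of reach is approached as far as the arm can. A call with a gripper value outside its range is refused whole. The fingers move at their own pace and stop on an object; "squeeze" is the grip in N (left out, the last holds). Time passes only in rows, so rows that repeat a pose let the fingers close. It gives the time, the measured TCP pose, the force, the opening and the grip force at its end, in the units of the state.
- readout.sense(): the state, without advancing time (a new reading comes with each control period).
- imaging.snapshot(name): name is "side" or "top" or "wrist"; returns a dict with "img" (480x640x3 uint8, red, green, blue), "z_map" (480x640 float32, m along the optical axis (not along the pixel's ray), 0 where there is no reading), "fovy" (degrees; the focal length in pixels is half the picture's height over the tangent of half this angle, whatever the lens; pixels are square), "cx", "cy" (the principal point, pixels), "k1" (the pictures are not rectified: a ray, as slopes to the right and down, at radius r is drawn at 1 + k1 r^2 times it, then the intrinsics apply), "rvec" (rotation vector, rad) and "tvec" (3), from world to camera coordinates, as OpenCV has them. Camera axes: x right, y down, z forward; pixel columns grow to the right and rows downward; lengths in m; the calibration is good to about 2 mm. A picture is of the moment at which its call begins.
- order.sign_off(): hands the job in; it is judged then, once.
The state is a dict: "t": time; "q": joint angles; "qd": joint speeds; "tau": joint torques, N m; "tcp_pos": TCP position; "tool_rot": TCP orientation; "force": force on the tool from outside, world axes, zero at the start; "ft_torque": the same for the moment, N m; "finger_gap": opening from 0.0 (shut) to 1.0 (fully open); "gripper_force": force on a finger pad.
Only numpy, scipy, OpenCV 4.12 (cv2) and the standard library are available. Lean on these libraries where they do the work, as an engineer would, in place of code of your own. Each camera call takes 0.05 s, during which the arm holds its last target. There are 200 camera calls.

## Working session

There is one attempt and no reset: what is moved stays moved. The work goes in short steps, Python scripts to look and compute and a tool call to move; the robot and the scene stay as the last step left them, time stands still between calls to the robot, and variables do not carry over. Pictures are saved under pics/ and viewed, at most 14 in all, crops included, and the job is handed in when it is done.

Besides the shell and the picture viewer there is one more tool, called after ">>>" as a command line: name --pt "numbers of a row" for each row, then --argument value for the rest. move_arm: Moves the arm, as the interface text tells. Its arguments: {"type":"object","properties":{"rows":{"type":"array"},"squeeze":{"type":"number"}},"required":["rows"]}

```bash
mkdir -p pics; ls; python3 - <<'E'
from station import readout, imaging
import cv2
s=readout.sense(); print({k:s[k] for k in('t','tcp_pos','tool_rot','finger_gap','force')})
for n in('top','side'):
    d=imaging.snapshot(n); cv2.imwrite(f'pics/{n}0.png',d['img'][:,:,::-1]); print(n,d['fovy'],d['cx'],d['cy'],d['k1'],d['rvec'],d['tvec'])
E
```

```text
pics
{'t': 0.0, 'tcp_pos': array([ 0.15143964, -0.60567948,  0.25531141]), 'tool_rot': array([ 9.92519185e-01,  1.22083690e-01,  7.23938311e-05, -1.11138419e-03]), 'finger_gap': 0.9960764909251327, 'force': array([ 0.40837011, -0.3805714 , -0.76594002])}
top 55.67337507289146 331.1097896071624 241.2057149358448 0.030578556535444026 [ 2.07901825 -2.13036087  0.15723023] [0.05502614 0.52128963 0.87299898]
side 48.125241522190414 316.92275279586437 239.84005110968164 0.01904396528482754 [ 0.09363305 -2.88274106  1.16832296] [0.53783922 0.0377184  1.12587404]
```

View pics/top0.png

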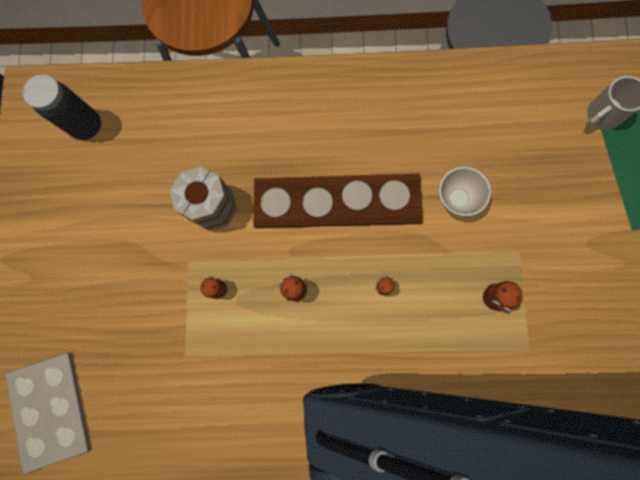

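View pics/side0.png

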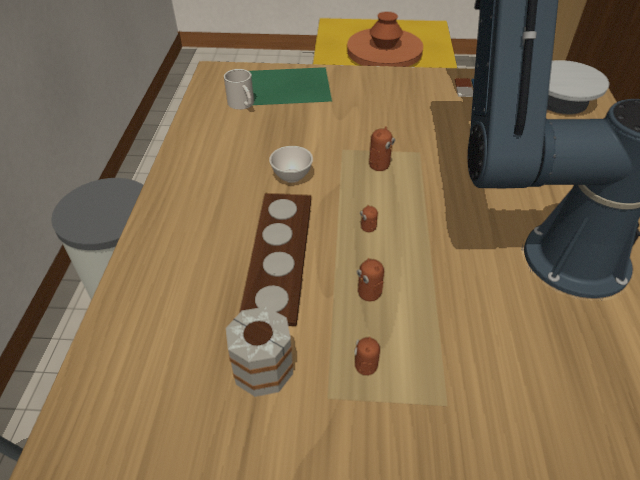

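The top view shows the mould at (203,198) and the bowl at (465,192), so the mould is at the +y end. The discs are at x≈275, 317, 357 and 395. The owls, left to right, are medium (213,288), large (292,289), small (386,287) and giant (503,296). The side view agrees. So giant goes to d, large to c, medium to b and small to a.

```bash
cat > h.py <<'E'
import numpy as np, cv2
from station import readout, imaging
from scipy.optimize import least_squares
from scipy.spatial.transform import Rotation as R
OW={'small':(.018,.006,.046),'medium':(.021,.008,.058),'large':(.024,.009,.070),'giant':(.027,.011,.082)}
def rays(d,uv):
    f=240/np.tan(np.radians(d['fovy'])/2)
    K=np.array([[f,0,d['cx']],[0,f,d['cy']],[0,0,1.]])
    p=cv2.undistortPoints(np.asarray(uv,float).reshape(-1,1,2),K,np.array([d['k1'],0,0,0.])).reshape(-1,2)
    M=cv2.Rodrigues(np.asarray(d['rvec'],float))[0]
    return np.c_[p,np.ones(len(p))],M,-M.T@np.asarray(d['tvec'],float)
def onplane(d,uv,z):
    r,M,c=rays(d,uv); w=r@M; return c+w*((z-c[2])/w[:,2])[:,None]
def cloud(d,mask):
    v,u=np.nonzero(mask&(d['z_map']>0)); r,M,c=rays(d,np.c_[u,v]); return c+(r*d['z_map'][v,u][:,None])@M
def hsv(d): return cv2.cvtColor(d['img'],cv2.COLOR_RGB2HSV)
def redmask(d):
    h=hsv(d); return ((h[...,0]<9)|(h[...,0]>172))&(h[...,1]>130)&(h[...,2]>50)
def circ(P,r,x0):
    return least_squares(lambda c:np.hypot(P[:,0]-c[0],P[:,1]-c[1])-r,x0,loss='soft_l1',f_scale=.002)
E
python3 - <<'E'
from h import *
T=imaging.snapshot('top'); S=imaging.snapshot('side')
h=hsv(T); m=((h[...,1]<60)&(h[...,2]>110)).astype(np.uint8)
for c in cv2.findContours(m,0,1)[0]:
    a=cv2.contourArea(c)
    (x,y),_,_=cv2.fitEllipse(c) if len(c)>5 else ((0,0),0,0)
    if 400<a<2500 and 150<y<240 and 160<x<500: print('white',a,x,y,onplane(T,[(x,y)],.021)[0].round(4))
for n,d in(('top',T),('side',S)):
    k,l,st,ce=cv2.connectedComponentsWithStats(redmask(d).astype(np.uint8))
    for i in range(1,k):
        if st[i,4]<100: continue
        P=cloud(d,l==i); 
        print(n,ce[i].round(0),st[i,4],'ctr',P.mean(0).round(3),'zmax',P[:,2].max().round(3))
        for o,(r,a,b) in OW.items():
            Q=P[(P[:,2]>a)&(P[:,2]<b)]
            if len(Q)>15:
                s=circ(Q,r,Q[:,:2].mean(0)+[0.01 if n=='side' else 0,-.01 if n=='side' else 0]); print('  ',o,len(Q),s.x.round(4),(s.cost/len(Q))**.5)
E
```

```text
white 618.0 317.3855895996094 201.9335479736328 [0.6142 0.0709 0.021 ]
white 613.5 275.4130554199219 202.1068115234375 [0.6166 0.161  0.021 ]
white 632.0 394.2267761230469 194.8407440185547 [ 0.6245 -0.0928  0.021 ]
white 627.0 356.7296447753906 194.9757537841797 [ 0.6268 -0.0133  0.021 ]
white 1906.5 464.5515441894531 191.2499237060547 [ 0.6273 -0.2403  0.021 ]
white 1951.5 196.56077575683594 192.93894958496094 [0.6424 0.3321 0.021 ]
```

```bash
python3 - <<'E'
from h import *
T=imaging.snapshot('top'); S=imaging.snapshot('side')
ht=hsv(T);hs=hsv(S)
print([ht[y,x].tolist() for x,y in((213,286),(292,288),(386,286),(506,293))],[hs[y,x].tolist() for x,y in((367,355),(371,285),(369,218),(380,150),(380,250))], T['z_map'][288,292],(T['z_map']>0).mean(),(S['z_map']>0).mean())
h=hs; m=((h[...,1]<60)&(h[...,2]>110)).astype(np.uint8)
for c in cv2.findContours(m,0,1)[0]:
    a=cv2.contourArea(c)
    if a>200 and len(c)>5:
        (x,y),_,_=cv2.fitEllipse(c)
        if 200<x<330 and 150<y<400: print('white',a,x,y,onplane(S,[(x,y)],.021)[0].round(4))
E
```

```text
[[7, 189, 109], [9, 205, 147], [10, 202, 145], [9, 189, 147]] [[9, 158, 137], [10, 165, 110], [10, 174, 113], [10, 168, 109], [20, 98, 167]] 0.87444466 0.9960677083333334 0.9961848958333334
white 342.0 254.81849670410156 373.9493103027344 [0.6231 0.3252 0.021 ]
white 3462.0 259.7808837890625 329.5233459472656 [0.6275 0.2347 0.021 ]
white 555.5 278.0743713378906 263.3941345214844 [0.6131 0.0727 0.021 ]
white 473.0 276.863525390625 233.61849975585938 [ 0.6257 -0.0119  0.021 ]
white 411.0 282.20904541015625 208.58444213867188 [ 0.6231 -0.0913  0.021 ]
white 950.0 290.6186218261719 160.20716857910156 [ 0.622  -0.2681  0.021 ]
```

```bash
sed -i 's/h\[...,0\]<9)/h[...,0]<14)/;s/>130)&(h\[...,2\]>50)/>140)\&(h[...,2]>45)/' h.py; python3 - <<'E'
from h import *
for n in('top','side'):
    d=imaging.snapshot(n)
    k,l,st,ce=cv2.connectedComponentsWithStats(redmask(d).astype(np.uint8))
    for i in range(1,k):
        P=cloud(d,l==i) if st[i,4]>120 else np.zeros((0,3))
        if len(P)<50 or not(.3<P[:,0].mean()<.8 and abs(P[:,1].mean())<.5): continue
        zm=np.percentile(P[:,2],99.5)
        print(n,ce[i].round(0),st[i,4],P.mean(0).round(3),'zmax',zm.round(3))
        o=min(OW,key=lambda o:abs(OW[o][2]*1.31-zm)); r,a,b=OW[o]
        Q=P[(P[:,2]>a)&(P[:,2]<b)]; Tp=P[P[:,2]>b]
        if len(Q)>10:
            s=circ(Q,r,Q[:,:2].mean(0)); print('  ',o,len(Q),s.x.round(4),((s.cost/len(Q))**.5).round(5))
        print('   dome mean',Tp.mean(0).round(4),'midrange',((Tp.min(0)+Tp.max(0))/2).round(4))
E
```

```text
top [338. 202.] 4375 [0.615 0.028 0.015] zmax 0.019
   small 4346 [0.6139 0.0277] 0.01287<stdin>:14: RuntimeWarning: Mean of empty slice.
  ret = um.true_divide(
Traceback (most recent call last):
ValueError: zero-size array to reduction operation minimum which has no identity
```

```bash
cat > owls.py <<'E'
from h import *
def owls(d,n):
    k,l,st,ce=cv2.connectedComponentsWithStats(redmask(d).astype(np.uint8))
    for i in range(1,k):
        P=cloud(d,l==i) if st[i,4]>120 else np.zeros((0,3))
        if len(P)<50 or not(.3<P[:,0].mean()<.8 and abs(P[:,1].mean())<.5): continue
        zm=np.percentile(P[:,2],99.5)
        if zm<.04: continue
        print(n,ce[i].round(0),st[i,4],P.mean(0).round(3),'zmax',zm.round(3))
        o=min(OW,key=lambda o:abs(OW[o][2]*1.31-zm)); r,a,b=OW[o]
        Q=P[(P[:,2]>a)&(P[:,2]<b)]; Tp=P[P[:,2]>b]
        if len(Q)>10:
            s=circ(Q,r,Q[:,:2].mean(0)+([-.01,.01] if n=='side' else [0,0])); print('  ',o,len(Q),s.x.round(4),((s.cost/len(Q))**.5).round(5))
        if len(Tp): print('   dome mean',Tp.mean(0).round(4),'midrange',((Tp.min(0)+Tp.max(0))/2).round(4))
if __name__=='__main__':
    for n in('top','side'): owls(imaging.snapshot(n),n)
E
python3 owls.py; python3 - <<'E'
from h import *
d=imaging.snapshot('wrist');print(d['fovy'],d['rvec'],d['tvec']); s=readout.sense(); print(s['tcp_pos'],R.from_quat(s['tool_rot']).as_matrix().round(3))
E
```

```text
top [196. 192.] 304 [0.616 0.302 0.11 ] zmax 0.113
   dome mean [0.6158 0.3022 0.1101] midrange [0.6166 0.3026 0.1096]
top [213. 288.] 407 [0.433 0.279 0.059] zmax 0.074
   medium 113 [0.435  0.2864] 0.00059
   dome mean [0.4339 0.2828 0.0672] midrange [0.4349 0.2829 0.0673]
top [293. 288.] 480 [0.426 0.117 0.078] zmax 0.091
   large 55 [0.429  0.1202] 0.00038
   dome mean [0.4274 0.1184 0.081 ] midrange [0.4276 0.1188 0.081 ]
top [385. 286.] 245 [ 0.429 -0.063  0.051] zmax 0.059
   small 22 [ 0.4313 -0.0655] 0.00029
   dome mean [ 0.43   -0.0643  0.0527] midrange [ 0.4303 -0.0649  0.0532]
top [503. 295.] 802 [ 0.404 -0.279  0.084] zmax 0.108
   giant 213 [ 0.4056 -0.2884] 0.00058
   dome mean [ 0.4045 -0.2844  0.0955] midrange [ 0.4042 -0.2852  0.0955]
side [380. 150.] 764 [ 0.406 -0.271  0.06 ] zmax 0.104
   giant 454 [ 0.4066 -0.2418] 0.00295
   dome mean [ 0.4053 -0.2785  0.0941] midrange [ 0.4051 -0.2808  0.0954]
side [369. 219.] 323 [ 0.429 -0.055  0.035] zmax 0.059
   small 182 [ 0.4276 -0.0338] 0.00237
   dome mean [ 0.4298 -0.0594  0.0533] midrange [ 0.4298 -0.0607  0.0529]
side [371. 280.] 827 [0.427 0.134 0.055] zmax 0.09
   large 438 [0.4288 0.1619] 0.00282
   dome mean [0.4277 0.1275 0.081 ] midrange [0.4277 0.1257 0.0811]
side [258. 333.] 505 [0.614 0.302 0.11 ] zmax 0.114
   dome mean [0.614  0.3022 0.1105] midrange [0.614  0.3023 0.1103]
side [367. 356.] 750 [0.435 0.296 0.05 ] zmax 0.075
   medium 371 [0.4327 0.3216] 0.00275
   dome mean [0.4343 0.2905 0.067 ] midrange [0.4335 0.2886 0.0678]
69.87520596111001 [-2.27945461  1.78157459  0.26945906] [-0.62392822 -0.039773    0.37969658]
[ 0.15148601 -0.60631193  0.25628329] [[ 0.97   0.242 -0.   ]
 [ 0.242 -0.97   0.   ]
 [ 0.    -0.    -1.   ]]
```

```bash
sed -i 's/\[-.01,.01\]/[0,-.02]/' owls.py; python3 owls.py | grep -v dome | sed -n '/side/,$p'
```

```text
side [380. 150.] 763 [ 0.406 -0.272  0.06 ] zmax 0.104
   giant 450 [ 0.4051 -0.2905] 0.00118
side [369. 219.] 323 [ 0.429 -0.055  0.035] zmax 0.058
   small 184 [ 0.4303 -0.066 ] 0.00092
side [371. 280.] 825 [0.427 0.134 0.055] zmax 0.089
   large 442 [0.4279 0.1191] 0.0008
side [258. 333.] 513 [0.614 0.302 0.111] zmax 0.114
side [367. 356.] 753 [0.435 0.296 0.05 ] zmax 0.075
   medium 373 [0.4346 0.2844] 0.00075
```

>>> move_arm --pt "0 0 -7 29 -22 0 0" --pt "0 0 -14 58 -45 0 0" --pt "0 0 -21 88 -67 0 0" --pt "0 0 -28 117 -90 0 0" --pt "0 0 -35 147 -112 0 0" --pt "0 0 -42 176 -134 0 0" --pt "0 0 -49 205 -157 0 0" --pt "0 0 -56 235 -179 0 0" --pt "0 0 -63 264 -201 0 0" --pt "0 0 -70 294 -224 0 0" --pt "0 0 -76 323 -246 0 0" --pt "0 0 -76 323 -246 0 0" --squeeze 25

```text
t: 1.6
tcp_pos: [0.4079, -0.2842, 0.2565]
tool_rot: [0.704, 0.71, 0.001, -0.0]
force: [0.2, -0.0, -0.1]
finger_gap: 1.001
gripper_force: 0.0
```

```bash
python3 - <<'E'
from h import *
from owls import owls
d=imaging.snapshot('wrist'); cv2.imwrite('pics/w1.png',d['img'][:,:,::-1]); owls(d,'wrist')
s=readout.sense(); print(s['t'],s['tcp_pos'],R.from_quat(s['tool_rot']).as_matrix().round(4))
r,M,c=rays(d,[(320,240)]); print(c)
E
```

```text
wrist [313. 224.] 2879 [ 0.404 -0.283  0.092] zmax 0.108
   giant 344 [ 0.4041 -0.2901] 0.0005
   dome mean [ 0.4037 -0.2855  0.0969] midrange [ 0.4029 -0.2871  0.0959]
1.65 [ 0.40671818 -0.28657392  0.25649968] [[-6.e-03  1.e+00  2.e-04]
 [ 1.e+00  6.e-03  4.e-04]
 [ 4.e-04  2.e-04 -1.e+00]]
[ 0.40481875 -0.20841747  0.37487988]
```

View pics/w1.png

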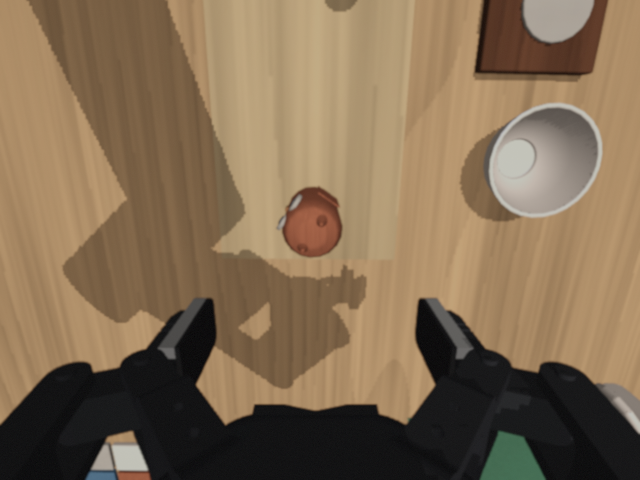

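The wrist view shows the giant at (313,224), between the jaws, with its eyes towards the upper left. I'm descending on it.

>>> move_arm --pt "0 0 0 -1 -1 20 0" --pt "0 0 0 -2 -2 40 0" --pt "0 0 0 -3 -2 60 0" --pt "0 0 0 -3 -2 80 0" --pt "0 0 0 -3 -2 100 0" --pt "0 0 0 -3 -2 118 0" --pt "0 0 0 -3 -2 136 0" --pt "0 0 0 -3 -2 154 0" --pt "0 0 0 -3 -2 170 0" --pt "0 0 0 -3 -2 182 0" --pt "0 0 0 -3 -2 189 0" --pt "0 0 0 -3 -2 189 0"

```text
t: 2.65
tcp_pos: [0.4024, -0.2929, 0.0661]
tool_rot: [0.708, 0.707, -0.0, -0.001]
force: [-0.1, -0.8, 0.3]
finger_gap: 1.002
gripper_force: 0.0
```

>>> move_arm --pt "0 0 0 0 0 0 0.15" --pt "0 0 0 0 0 0 0.2" --pt "0 0 0 0 0 0 0.25" --pt "0 0 0 0 0 0 0.3" --pt "0 0 0 0 0 0 0.35" --pt "0 0 0 0 0 0 0.4" --pt "0 0 0 0 0 0 0.45" --pt "0 0 0 0 0 0 0.5" --pt "0 0 0 0 0 0 0.6" --pt "0 0 0 0 0 0 0.6" --pt "0 0 0 0 0 0 0.6" --pt "0 0 0 0 0 0 0.6"

```text
t: 3.65
tcp_pos: [0.4039, -0.2929, 0.0681]
tool_rot: [0.707, 0.707, -0.0, 0.001]
force: [0.7, 0.7, 6.3]
finger_gap: 0.621
gripper_force: 26.2
```

>>> move_arm --pt "0 0 0 0 0 -4 0.6" --pt "0 0 0 0 0 -12 0.6" --pt "0 0 0 0 0 -24 0.6" --pt "0 0 0 0 0 -38 0.6" --pt "0 0 0 0 0 -52 0.6" --pt "0 0 0 0 0 -66 0.6" --pt "0 0 0 0 0 -78 0.6" --pt "0 0 0 0 0 -85 0.6" --pt "0 0 0 0 0 -85 0.6"

```text
t: 4.4
tcp_pos: [0.4036, -0.2928, 0.1538]
tool_rot: [0.707, 0.707, -0.0, 0.001]
force: [-0.0, 0.1, -1.5]
finger_gap: 0.619
gripper_force: 26.9
```

>>> move_arm --pt "0 0 0 8 4 0 0.6" --pt "0 0 0 24 11 0 0.6" --pt "0 0 0 44 21 0 0.6" --pt "0 0 0 66 31 0 0.6" --pt "0 0 0 90 42 0 0.6" --pt "0 0 0 114 54 0 0.6" --pt "0 0 0 138 65 0 0.6" --pt "0 0 0 162 76 0 0.6" --pt "0 0 0 186 87 0 0.6" --pt "0 0 0 206 97 0 0.6" --pt "0 0 0 218 102 0 0.6" --pt "0 0 0 225 106 0 0.6"

```text
t: 5.4
tcp_pos: [0.5085, -0.0647, 0.1512]
tool_rot: [0.706, 0.708, -0.001, -0.002]
force: [-0.5, 0.3, -2.2]
finger_gap: 0.619
gripper_force: 26.9
```

>>> move_arm --pt "0 0 0 8 4 0 0.6" --pt "0 0 0 24 11 0 0.6" --pt "0 0 0 44 21 0 0.6" --pt "0 0 0 66 31 0 0.6" --pt "0 0 0 90 42 0 0.6" --pt "0 0 0 114 54 0 0.6" --pt "0 0 0 138 65 0 0.6" --pt "0 0 0 162 76 0 0.6" --pt "0 0 0 186 87 0 0.6" --pt "0 0 0 206 97 0 0.6" --pt "0 0 0 218 102 0 0.6" --pt "0 0 0 226 106 0 0.6"

```text
t: 6.4
tcp_pos: [0.615, 0.1598, 0.1516]
tool_rot: [0.707, 0.708, -0.0, -0.0]
force: [-0.5, 0.4, -2.1]
finger_gap: 0.621
gripper_force: 26.9
```

```bash
python3 - <<'E'
from h import *
for n in('wrist','side','top'):
    d=imaging.snapshot(n); cv2.imwrite(f'pics/{n}2.png',d['img'][:,:,::-1])
    P=cloud(d,redmask(d)); P=P[(P[:,0]>.55)&(P[:,0]<.68)&(abs(P[:,1]-.1615)<.06)&(P[:,2]>.06)&(P[:,2]<.22)]
    if len(P)>20:
        Q=P[P[:,2]<P[:,2].max()-.03]; print(n,len(P),P.min(0).round(4),P.max(0).round(4),P.mean(0).round(4))
        s=circ(Q,.027,Q[:,:2].mean(0)+[0,-.02]) if n=='side' else circ(Q,.027,Q[:,:2].mean(0)); print(s.x.round(4),len(Q),(s.cost/len(Q))**.5)
    s=readout.sense(); print(s['t'],s['tcp_pos'],s['finger_gap'])
E
```

```text
wrist 19044 [0.5645 0.1482 0.0956] [0.6404 0.1922 0.2009] [0.6143 0.1758 0.1686]
[0.6133 0.1619] 6696 0.000702453935613435
6.45 [0.61565488 0.16055677 0.15178201] 0.6164493045122367
side 1273 [0.588  0.153  0.0829] [0.6408 0.1937 0.1913] [0.6134 0.181  0.1456]
[0.6154 0.1629] 755 0.000778970726202648
6.5 [0.61503433 0.15922804 0.15176803] 0.620112165572164
top 219 [0.5888 0.1334 0.1012] [0.6241 0.1513 0.1804] [0.603  0.1407 0.1504]
[0.6135 0.1619] 107 0.0007161394869267113
6.55 [0.61452449 0.15828007 0.15177194] 0.6188205109472936
```

View pics/side2.png

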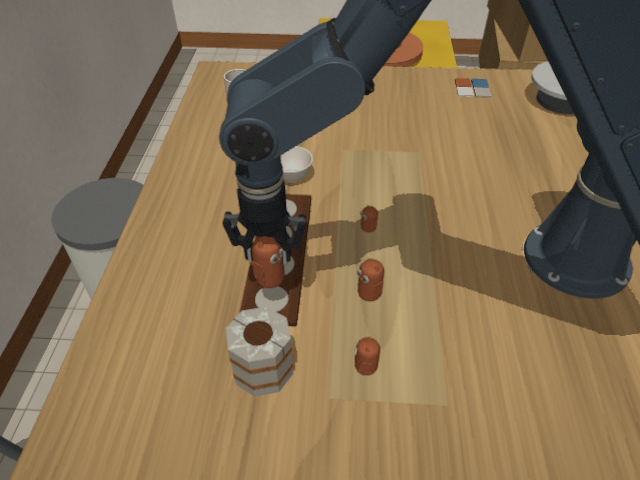

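The giant is held upright above disc d, at (268,262) in the side view. I'm lowering it.

>>> move_arm --pt "0 0 0 0 1 6 0.6" --pt "0 0 0 0 1 16 0.6" --pt "0 0 0 0 1 28 0.6" --pt "0 0 0 0 1 40 0.6" --pt "0 0 0 0 1 49 0.6" --pt "0 0 0 0 1 55 0.6" --pt "0 0 0 0 1 59 0.6" --pt "0 0 0 0 1 61 0.6" --pt "0 0 0 0 1 62 0.6" --pt "0 0 0 0 1 63 0.6" --pt "0 0 0 0 1 63.5 0.6" --pt "0 0 0 0 1 64 0.6"

```text
t: 7.55
tcp_pos: [0.6164, 0.1589, 0.0891]
tool_rot: [0.707, 0.707, 0.0, 0.0]
force: [-0.2, -0.1, 3.1]
finger_gap: 0.619
gripper_force: 27.5
```

>>> move_arm --pt "0 0 0 0 0 0 0.4" --pt "0 0 0 0 0 0 0.36" --pt "0 0 0 0 0 0 0.32" --pt "0 0 0 0 0 0 0.25" --pt "0 0 0 0 0 0 0.15" --pt "0 0 0 0 0 0 0" --pt "0 0 0 0 0 0 0" --pt "0 0 0 0 0 0 0" --pt "0 0 0 0 0 0 0"

```text
t: 8.3
tcp_pos: [0.616, 0.1587, 0.0883]
tool_rot: [0.707, 0.707, -0.0, -0.0]
force: [0.1, -0.4, 0.1]
finger_gap: 0.998
gripper_force: 0.0
```

>>> move_arm --pt "0 0 0 0 0 -8 0" --pt "0 0 0 0 0 -20 0" --pt "0 0 0 0 0 -36 0" --pt "0 0 0 0 0 -54 0" --pt "0 0 0 0 0 -72 0" --pt "0 0 0 0 0 -90 0" --pt "0 0 0 0 0 -108 0" --pt "0 0 0 0 0 -122 0" --pt "0 0 0 0 0 -130 0"

```text
t: 9.05
tcp_pos: [0.6172, 0.1588, 0.2219]
tool_rot: [0.707, 0.707, 0.002, 0.002]
force: [0.6, -0.6, -0.5]
finger_gap: 1.003
gripper_force: 0.0
```

>>> move_arm --pt "0 0 0 -4 -20 0 0" --pt "0 0 0 -11 -50 0 0" --pt "0 0 0 -18 -85 0 0" --pt "0 0 0 -26 -120 0 0" --pt "0 0 0 -33 -155 0 0" --pt "0 0 0 -38 -178 0 0" --pt "0 0 0 -40 -188 0 0" --pt "0 0 0 -40 -188 0 0"

```text
t: 9.72
tcp_pos: [0.4258, 0.1185, 0.2187]
tool_rot: [0.707, 0.707, -0.001, -0.001]
force: [-0.3, -0.2, -0.7]
finger_gap: 0.998
gripper_force: 0.0
```

```bash
python3 - <<'E'
from h import *
from owls import owls
for n in ('wrist','top','side'): owls(imaging.snapshot(n),n)
s=readout.sense(); print(s['t'],s['tcp_pos'])
E
```

```text
wrist [327.  19.] 1933 [0.432 0.27  0.058] zmax 0.077
   medium 610 [0.4336 0.2842] 0.00052
   dome mean [0.4326 0.2722 0.0668] midrange [0.4337 0.2725 0.0679]
wrist [559.  27.] 723 [0.584 0.26  0.083] zmax 0.089
   dome mean [0.5839 0.2601 0.0829] midrange [0.587  0.2614 0.0827]
wrist [534. 207.] 19782 [0.607 0.127 0.049] zmax 0.126
   giant 14098 [0.6045 0.1255] 0.00899
   dome mean [0.6038 0.1617 0.1135] midrange [0.6099 0.1611 0.1065]
wrist [318. 224.] 2698 [0.426 0.125 0.079] zmax 0.092
   large 314 [0.4267 0.1193] 0.00045
   dome mean [0.4265 0.1234 0.0826] midrange [0.4269 0.122  0.0818]
wrist [319. 383.] 1294 [ 0.428 -0.055  0.041] zmax 0.06
   small 618 [ 0.429 -0.066] 0.00052
   dome mean [ 0.4281 -0.0593  0.0543] midrange [0.4282 0.0255 0.1572]
top [338. 200.] 4599 [0.616 0.026 0.029] zmax 0.123
   giant 3952 [0.6149 0.0018] 0.01139
   dome mean [0.6104 0.1573 0.1142] midrange [0.5505 0.1248 0.2852]
top [196. 192.] 326 [0.616 0.303 0.11 ] zmax 0.114
   dome mean [0.6158 0.3026 0.1101] midrange [0.6156 0.3027 0.1101]
top [385. 286.] 234 [ 0.429 -0.063  0.051] zmax 0.06
   s
[... 366 characters left out ...]
n [0.6158 0.1736 0.11  ] midrange [0.6153 0.1673 0.1052]
side [369. 219.] 323 [ 0.429 -0.054  0.035] zmax 0.06
   small 185 [ 0.4303 -0.0662] 0.00089
   dome mean [ 0.4298 -0.0591  0.053 ] midrange [ 0.4288 -0.0601  0.0536]
side [371. 280.] 835 [0.427 0.134 0.056] zmax 0.091
   large 440 [0.428  0.1191] 0.00078
   dome mean [0.4279 0.1268 0.0809] midrange [0.4277 0.1234 0.0817]
side [258. 333.] 509 [0.614 0.302 0.111] zmax 0.114
   dome mean [0.6142 0.3023 0.1105] midrange [0.6141 0.3021 0.1107]
side [367. 356.] 753 [0.435 0.296 0.05 ] zmax 0.074
   medium 367 [0.4346 0.2844] 0.00076
   dome mean [0.4342 0.2905 0.067 ] midrange [0.4335 0.2889 0.0672]
9.8667 [0.43076508 0.11870828 0.21897231]
```

>>> move_arm --pt "0 0 0 0 0 12 0" --pt "0 0 0 0 0 30 0" --pt "0 0 0 0 0 50 0" --pt "0 0 0 0 0 70 0" --pt "0 0 0 0 0 90 0" --pt "0 0 0 0 0 110 0" --pt "0 0 0 0 0 128 0" --pt "0 0 0 0 0 144 0" --pt "0 0 0 0 0 156 0" --pt "0 0 0 0 0 163 0" --pt "0 0 0 0 0 165 0" --pt "0 0 0 0 0 165 0"

```text
t: 10.87
tcp_pos: [0.4291, 0.1187, 0.0526]
tool_rot: [0.707, 0.707, 0.0, 0.0]
force: [0.9, 0.2, -0.0]
finger_gap: 0.995
gripper_force: 0.0
```

>>> move_arm --pt "0 0 0 0 0 0 0.2" --pt "0 0 0 0 0 0 0.3" --pt "0 0 0 0 0 0 0.35" --pt "0 0 0 0 0 0 0.4" --pt "0 0 0 0 0 0 0.45" --pt "0 0 0 0 0 0 0.5" --pt "0 0 0 0 0 0 0.55" --pt "0 0 0 0 0 0 0.6" --pt "0 0 0 0 0 0 0.65" --pt "0 0 0 0 0 0 0.65" --pt "0 0 0 0 0 0 0.65" --pt "0 0 0 0 0 0 0.65"

```text
t: 11.87
tcp_pos: [0.4286, 0.1186, 0.054]
tool_rot: [0.707, 0.707, 0.001, 0.001]
force: [-0.6, -0.0, 5.8]
finger_gap: 0.557
gripper_force: 25.0
```

>>> move_arm --pt "0 0 0 0 0 -4 0.65" --pt "0 0 0 0 0 -12 0.65" --pt "0 0 0 0 0 -24 0.65" --pt "0 0 0 0 0 -38 0.65" --pt "0 0 0 0 0 -52 0.65" --pt "0 0 0 0 0 -66 0.65" --pt "0 0 0 0 0 -78 0.65" --pt "0 0 0 0 0 -85 0.65" --pt "0 0 0 0 0 -85 0.65"

```text
t: 12.62
tcp_pos: [0.4286, 0.1187, 0.1398]
tool_rot: [0.707, 0.707, 0.001, 0.001]
force: [0.3, 0.4, -1.2]
finger_gap: 0.556
gripper_force: 26.1
```

>>> move_arm --pt "0 0 0 -6 6 0 0.65" --pt "0 0 0 -20 18 0 0.65" --pt "0 0 0 -34 36 0 0.65" --pt "0 0 0 -44 58 0 0.65" --pt "0 0 0 -47 82 0 0.65" --pt "0 0 0 -47 106 0 0.65" --pt "0 0 0 -47 130 0 0.65" --pt "0 0 0 -47 150 0 0.65" --pt "0 0 0 -47 168 0 0.65" --pt "0 0 0 -47 180 0 0.65" --pt "0 0 0 -47 185 0 0.65" --pt "0 0 0 -47 185 0 0.65"

```text
t: 13.62
tcp_pos: [0.6138, 0.0711, 0.137]
tool_rot: [0.707, 0.707, -0.0, -0.0]
force: [-0.3, 0.7, -1.4]
finger_gap: 0.553
gripper_force: 26.1
```

```bash
cat > held.py <<'E'
import sys
from h import *
o,x,y=sys.argv[1],float(sys.argv[2]),float(sys.argv[3]); r,a,b=OW[o]
for n in('wrist','side','top'):
    d=imaging.snapshot(n)
    P=cloud(d,redmask(d)); P=P[(np.hypot(P[:,0]-x,P[:,1]-y)<r+.012)&(P[:,2]>.085+a)&(P[:,2]<.085+b)]
    if len(P)>20:
        s=circ(P,r,P[:,:2].mean(0)+[0,-.02 if n=='side' else 0]); print(n,s.x.round(4),len(P),(s.cost/len(P))**.5,P[:,2].min())
    s=readout.sense(); print(s['t'],s['tcp_pos'].round(4),s['finger_gap'])
E
python3 held.py large .6137 .0718
```

```text
wrist [0.6112 0.0716] 5180 0.0004962595727503108 0.09462773160364094
13.6667 [0.6125 0.0713 0.1371] 0.5503621900432728
side [0.611  0.0717] 497 0.000859012402241204 0.09405504966604328
13.7167 [0.6117 0.0715 0.1372] 0.5588461329039703
13.7667 [0.6115 0.0717 0.1375] 0.5529568610152574
```

>>> move_arm --pt "0 0 0 0 1 6 0.65" --pt "0 0 0 0 2 16 0.65" --pt "0 0 0 0 2 28 0.65" --pt "0 0 0 0 2 40 0.65" --pt "0 0 0 0 2 49 0.65" --pt "0 0 0 0 2 55 0.65" --pt "0 0 0 0 2 59 0.65" --pt "0 0 0 0 2 61 0.65" --pt "0 0 0 0 2 62 0.65" --pt "0 0 0 0 2 63 0.65" --pt "0 0 0 0 2 63.5 0.65" --pt "0 0 0 0 2 64 0.65"

```text
t: 14.77
tcp_pos: [0.6155, 0.0717, 0.075]
tool_rot: [0.707, 0.707, 0.0, 0.0]
force: [-0.9, -0.2, 4.5]
finger_gap: 0.552
gripper_force: 26.5
```

>>> move_arm --pt "0 0 0 0 0 0 0.47" --pt "0 0 0 0 0 0 0.43" --pt "0 0 0 0 0 0 0.38" --pt "0 0 0 0 0 0 0.3" --pt "0 0 0 0 0 0 0.15" --pt "0 0 0 0 0 0 0" --pt "0 0 0 0 0 0 0" --pt "0 0 0 0 0 0 0" --pt "0 0 0 0 0 0 0"

```text
t: 15.52
tcp_pos: [0.6151, 0.0717, 0.0743]
tool_rot: [0.707, 0.707, -0.0, -0.0]
force: [-0.4, 0.2, -0.2]
finger_gap: 1.001
gripper_force: 0.0
```

>>> move_arm --pt "0 0 0 0 0 -8 0" --pt "0 0 0 0 0 -20 0" --pt "0 0 0 0 0 -36 0" --pt "0 0 0 0 0 -54 0" --pt "0 0 0 0 0 -72 0" --pt "0 0 0 0 0 -90 0" --pt "0 0 0 0 0 -108 0" --pt "0 0 0 0 0 -122 0" --pt "0 0 0 0 0 -130 0"

```text
t: 16.27
tcp_pos: [0.6162, 0.0717, 0.2078]
tool_rot: [0.707, 0.707, 0.002, 0.002]
force: [0.2, 0.8, 0.8]
finger_gap: 0.997
gripper_force: 0.0
```

>>> move_arm --pt "0 0 0 -10 -14 0 0" --pt "0 0 0 -26 -34 0 0" --pt "0 0 0 -46 -62 0 0" --pt "0 0 0 -68 -90 0 0" --pt "0 0 0 -90 -120 0 0" --pt "0 0 0 -110 -147 0 0" --pt "0 0 0 -126 -168 0 0" --pt "0 0 0 -135 -180 0 0" --pt "0 0 0 -138 -184 0 0" --pt "0 0 0 -138 -184 0 0"

```text
t: 17.1
tcp_pos: [0.4306, -0.0669, 0.2048]
tool_rot: [0.708, 0.707, 0.0, 0.0]
force: [0.6, 0.2, 0.2]
finger_gap: 0.998
gripper_force: 0.0
```

```bash
python3 - <<'E'
from h import *
from owls import owls
d=imaging.snapshot('wrist'); owls(d,'wrist')
d=imaging.snapshot('top'); cv2.imwrite('pics/top3.png',d['img'][:,:,::-1])
d=imaging.snapshot('side'); cv2.imwrite('pics/side3.png',d['img'][:,:,::-1])
for i in range(3): imaging.snapshot('side'); print(readout.sense()['tcp_pos'])
E
```

```text
wrist [537. 123.] 24551 [0.603 0.006 0.036] zmax 0.108
   giant 20428 [0.6047 0.0034] 0.00936
   dome mean [0.5998 0.0645 0.0981] midrange [0.6061 0.0668 0.096 ]
wrist [315. 221.] 1355 [ 0.428 -0.061  0.052] zmax 0.06
   small 172 [ 0.4291 -0.0659] 0.0004
   dome mean [ 0.4287 -0.0633  0.0542] midrange [ 0.4292 -0.0644  0.0535]
[ 0.43236821 -0.06611456  0.20452166]
[ 0.43220509 -0.06602074  0.20441371]
[ 0.43202811 -0.06597367  0.20432146]
```

View pics/side3.png

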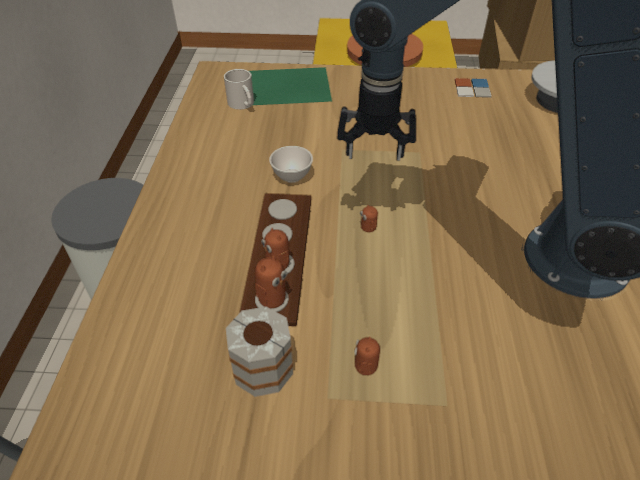

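The side view shows the giant on disc d at (270,283) and the large one on disc c at (277,250), both upright. The gripper is above the small owl at (369,218), which I'll pick up next.

>>> move_arm --pt "0 0 0 0 -1 12 0" --pt "0 0 0 0 -1 30 0" --pt "0 0 0 0 -1 50 0" --pt "0 0 0 0 -1 70 0" --pt "0 0 0 0 -1 90 0" --pt "0 0 0 0 -1 110 0" --pt "0 0 0 0 -1 130 0" --pt "0 0 0 0 -1 146 0" --pt "0 0 0 0 -1 158 0" --pt "0 0 0 0 -1 166 0" --pt "0 0 0 0 -1 169 0" --pt "0 0 0 0 -1 169 0"

```text
t: 18.4
tcp_pos: [0.4303, -0.0661, 0.0347]
tool_rot: [0.707, 0.707, -0.0, -0.0]
force: [-0.2, -1.1, -0.2]
finger_gap: 0.998
gripper_force: 0.0
```

>>> move_arm --pt "0 0 0 0 0 0 0.25" --pt "0 0 0 0 0 0 0.4" --pt "0 0 0 0 0 0 0.48" --pt "0 0 0 0 0 0 0.54" --pt "0 0 0 0 0 0 0.58" --pt "0 0 0 0 0 0 0.62" --pt "0 0 0 0 0 0 0.66" --pt "0 0 0 0 0 0 0.72" --pt "0 0 0 0 0 0 0.78" --pt "0 0 0 0 0 0 0.78" --pt "0 0 0 0 0 0 0.78" --pt "0 0 0 0 0 0 0.78"

```text
t: 19.4
tcp_pos: [0.4305, -0.0665, 0.0359]
tool_rot: [0.707, 0.707, 0.0, 0.001]
force: [-0.0, -0.1, 5.8]
finger_gap: 0.411
gripper_force: 24.7
```

Next, lift it and carry it to disc a: Δx=+193, Δy=−26.

>>> move_arm --pt "0 0 0 0 0 -4 0.78" --pt "0 0 0 0 0 -12 0.78" --pt "0 0 0 0 0 -24 0.78" --pt "0 0 0 0 0 -38 0.78" --pt "0 0 0 0 0 -52 0.78" --pt "0 0 0 0 0 -66 0.78" --pt "0 0 0 0 0 -78 0.78" --pt "0 0 0 0 0 -85 0.78" --pt "0 0 0 0 0 -85 0.78"

```text
t: 20.15
tcp_pos: [0.4307, -0.0666, 0.1218]
tool_rot: [0.707, 0.707, 0.001, 0.001]
force: [0.3, -0.4, -1.1]
finger_gap: 0.416
gripper_force: 25.1
```

>>> move_arm --pt "0 0 0 -6 6 0 0.78" --pt "0 0 0 -14 18 0 0.78" --pt "0 0 0 -22 36 0 0.78" --pt "0 0 0 -26 58 0 0.78" --pt "0 0 0 -26 82 0 0.78" --pt "0 0 0 -26 106 0 0.78" --pt "0 0 0 -26 130 0 0.78" --pt "0 0 0 -26 152 0 0.78" --pt "0 0 0 -26 172 0 0.78" --pt "0 0 0 -26 186 0 0.78" --pt "0 0 0 -26 193 0 0.78" --pt "0 0 0 -26 193 0 0.78"

```text
t: 21.15
tcp_pos: [0.6244, -0.0927, 0.1192]
tool_rot: [0.707, 0.707, 0.0, 0.0]
force: [-0.1, 0.0, 0.4]
finger_gap: 0.41
gripper_force: 25.1
```

```bash
python3 held.py small .6238 -.092
```

```text
wrist [ 0.6221 -0.0923] 3105 0.00047672874986239553 0.09117973438089355
21.2 [ 0.6229 -0.0924  0.1191] 0.4105814635510175
side [ 0.6219 -0.0922] 218 0.0009957827382799825 0.09122848089751912
21.25 [ 0.622  -0.0922  0.1192] 0.4124148232602443
21.3 [ 0.6216 -0.0921  0.1195] 0.4128117436947324
```

>>> move_arm --pt "0 0 0 0 1 6 0.78" --pt "0 0 0 0 2 16 0.78" --pt "0 0 0 0 2 28 0.78" --pt "0 0 0 0 2 40 0.78" --pt "0 0 0 0 2 49 0.78" --pt "0 0 0 0 2 55 0.78" --pt "0 0 0 0 2 59 0.78" --pt "0 0 0 0 2 61 0.78" --pt "0 0 0 0 2 62 0.78" --pt "0 0 0 0 2 63 0.78" --pt "0 0 0 0 2 63.5 0.78" --pt "0 0 0 0 2 64 0.78"

```text
t: 22.3
tcp_pos: [0.6255, -0.0924, 0.057]
tool_rot: [0.707, 0.707, 0.0, 0.0]
force: [-2.1, 0.2, 4.2]
finger_gap: 0.412
gripper_force: 25.5
```

>>> move_arm --pt "0 0 0 0 0 0 0.6" --pt "0 0 0 0 0 0 0.55" --pt "0 0 0 0 0 0 0.5" --pt "0 0 0 0 0 0 0.4" --pt "0 0 0 0 0 0 0.2" --pt "0 0 0 0 0 0 0" --pt "0 0 0 0 0 0 0" --pt "0 0 0 0 0 0 0" --pt "0 0 0 0 0 0 0"

```text
t: 23.05
tcp_pos: [0.6251, -0.0923, 0.0563]
tool_rot: [0.707, 0.707, -0.0, -0.0]
force: [0.4, -0.4, 0.6]
finger_gap: 0.996
gripper_force: 0.0
```

>>> move_arm --pt "0 0 0 0 0 -8 0" --pt "0 0 0 0 0 -20 0" --pt "0 0 0 0 0 -36 0" --pt "0 0 0 0 0 -54 0" --pt "0 0 0 0 0 -72 0" --pt "0 0 0 0 0 -90 0" --pt "0 0 0 0 0 -110 0" --pt "0 0 0 0 0 -130 0" --pt "0 0 0 0 0 -144 0" --pt "0 0 0 0 0 -150 0"

```text
t: 23.88
tcp_pos: [0.6265, -0.0927, 0.2103]
tool_rot: [0.707, 0.707, 0.001, 0.003]
force: [0.3, 0.3, 0.5]
finger_gap: 1.001
gripper_force: 0.0
```

>>> move_arm --pt "0 0 0 10 -14 0 0" --pt "0 0 0 26 -40 0 0" --pt "0 0 0 46 -70 0 0" --pt "0 0 0 68 -98 0 0" --pt "0 0 0 96 -120 0 0" --pt "0 0 0 128 -136 0 0" --pt "0 0 0 162 -148 0 0" --pt "0 0 0 198 -158 0 0" --pt "0 0 0 234 -168 0 0" --pt "0 0 0 266 -176 0 0" --pt "0 0 0 290 -182 0 0" --pt "0 0 0 310 -189 0 0"

```text
t: 24.88
tcp_pos: [0.4353, 0.2196, 0.2068]
tool_rot: [0.706, 0.708, 0.0, 0.0]
force: [0.8, -0.3, 0.1]
finger_gap: 0.999
gripper_force: 0.0
```

>>> move_arm --pt "0 0 0 20 0 0 0" --pt "0 0 0 40 0 0 0" --pt "0 0 0 56 0 0 0" --pt "0 0 0 64 0 0 0" --pt "0 0 0 66.5 0 0 0" --pt "0 0 0 66.5 0 0 0"

```text
t: 25.38
tcp_pos: [0.4358, 0.2842, 0.2064]
tool_rot: [0.707, 0.708, -0.0, 0.0]
force: [-0.8, 0.1, 0.1]
finger_gap: 1.001
gripper_force: 0.0
```

```bash
python3 - <<'E'
from h import *
from owls import owls
owls(imaging.snapshot('wrist'),'wrist')
for i in range(2): imaging.snapshot('side'); print(readout.sense()['tcp_pos'])
E
```

```text
wrist [509. 195.] 805 [0.571 0.316 0.083] zmax 0.088
   dome mean [0.5713 0.3157 0.083 ] midrange [0.5872 0.3113 0.0828]
wrist [593. 226.] 3455 [0.614 0.301 0.112] zmax 0.113
   dome mean [0.6138 0.3014 0.1115] midrange [0.6139 0.301  0.1115]
wrist [314. 224.] 2156 [0.433 0.291 0.064] zmax 0.076
   medium 316 [0.432  0.3238] 0.00192
   dome mean [0.4331 0.2883 0.0681] midrange [0.4335 0.2862 0.0678]
wrist [507. 319.] 4937 [0.616 0.19  0.037] zmax 0.097
   large 4028 [0.6236 0.1827] 0.00444
   dome mean [0.6089 0.1866 0.0837] midrange [0.5635 0.2373 0.156 ]
wrist [512. 459.] 1906 [0.604 0.089 0.1  ] zmax 0.255
   giant 74 [0.6135 0.0683] 0.0005
   dome mean [0.6039 0.0892 0.1013] midrange [0.5615 0.1704 0.1694]
[0.43585084 0.28338301 0.20629279]
[0.43590355 0.28322163 0.206268  ]
```

>>> move_arm --pt "0 0 0 1 -1 12 0" --pt "0 0 0 1 -1 30 0" --pt "0 0 0 1 -1 50 0" --pt "0 0 0 1 -1 70 0" --pt "0 0 0 1 -1 90 0" --pt "0 0 0 1 -1 110 0" --pt "0 0 0 1 -1 128 0" --pt "0 0 0 1 -1 142 0" --pt "0 0 0 1 -1 153 0" --pt "0 0 0 1 -1 160 0" --pt "0 0 0 1 -1 162 0" --pt "0 0 0 1 -1 162 0"

```text
t: 26.53
tcp_pos: [0.4351, 0.2848, 0.0441]
tool_rot: [0.707, 0.707, -0.0, -0.0]
force: [0.6, -0.5, 0.9]
finger_gap: 1.002
gripper_force: 0.0
```

>>> move_arm --pt "0 0 0 0 0 0 0.2" --pt "0 0 0 0 0 0 0.33" --pt "0 0 0 0 0 0 0.41" --pt "0 0 0 0 0 0 0.46" --pt "0 0 0 0 0 0 0.5" --pt "0 0 0 0 0 0 0.54" --pt "0 0 0 0 0 0 0.58" --pt "0 0 0 0 0 0 0.64" --pt "0 0 0 0 0 0 0.72" --pt "0 0 0 0 0 0 0.72" --pt "0 0 0 0 0 0 0.72" --pt "0 0 0 0 0 0 0.72"

```text
t: 27.53
tcp_pos: [0.4352, 0.2853, 0.0448]
tool_rot: [0.707, 0.707, 0.0, 0.0]
force: [0.3, 0.4, 6.4]
finger_gap: 0.486
gripper_force: 25.3
```

>>> move_arm --pt "0 0 0 0 0 -4 0.72" --pt "0 0 0 0 0 -12 0.72" --pt "0 0 0 0 0 -24 0.72" --pt "0 0 0 0 0 -38 0.72" --pt "0 0 0 0 0 -52 0.72" --pt "0 0 0 0 0 -66 0.72" --pt "0 0 0 0 0 -78 0.72" --pt "0 0 0 0 0 -85 0.72" --pt "0 0 0 0 0 -85 0.72"

```text
t: 28.28
tcp_pos: [0.4357, 0.2855, 0.1309]
tool_rot: [0.707, 0.707, 0.001, 0.001]
force: [0.7, 1.0, -1.2]
finger_gap: 0.482
gripper_force: 25.5
```

>>> move_arm --pt "0 0 0 -8 0 0 0.72" --pt "0 0 0 -26 0 0 0.72" --pt "0 0 0 -50 0 0 0.72" --pt "0 0 0 -80 0 0 0.72" --pt "0 0 0 -112 0 0 0.72" --pt "0 0 0 -144 0 0 0.72" --pt "0 0 0 -176 0 0 0.72" --pt "0 0 0 -208 0 0 0.72" --pt "0 0 0 -240 0 0 0.72" --pt "0 0 0 -268 4 0 0.72" --pt "0 0 0 -288 8 0 0.72" --pt "0 0 0 -297 12 0 0.72"

```text
t: 29.28
tcp_pos: [0.4469, -0.0146, 0.1286]
tool_rot: [0.708, 0.706, -0.0, -0.0]
force: [0.6, 0.9, -1.5]
finger_gap: 0.486
gripper_force: 25.6
```

>>> move_arm --pt "0 0 0 0 8 0 0.72" --pt "0 0 0 0 22 0 0.72" --pt "0 0 0 0 40 0 0.72" --pt "0 0 0 0 60 0 0.72" --pt "0 0 0 0 80 0 0.72" --pt "0 0 0 0 100 0 0.72" --pt "0 0 0 0 120 0 0.72" --pt "0 0 0 0 140 0 0.72" --pt "0 0 0 0 158 0 0.72" --pt "0 0 0 0 172 0 0.72" --pt "0 0 0 0 179 0 0.72" --pt "0 0 0 0 179 0 0.72"

```text
t: 30.28
tcp_pos: [0.6274, -0.0104, 0.1287]
tool_rot: [0.706, 0.708, 0.0, 0.0]
force: [-0.3, 0.5, -0.2]
finger_gap: 0.484
gripper_force: 25.6
```

```bash
python3 held.py medium .6262 -.0126
```

```text
wrist [ 0.6256 -0.0112] 4425 0.0005139890207340044 0.09300662698155684
30.3333 [ 0.6258 -0.0104  0.1286] 0.48491686463643635
side [ 0.6251 -0.0115] 367 0.0008702742678271143 0.09312349071073411
30.3833 [ 0.6249 -0.0106  0.1286] 0.48455439912551906
30.4333 [ 0.6246 -0.0108  0.1287] 0.48073170076277516
```

>>> move_arm --pt "0 0 0 -1 1 6 0.72" --pt "0 0 0 -1 1 16 0.72" --pt "0 0 0 -1 1 28 0.72" --pt "0 0 0 -1 1 40 0.72" --pt "0 0 0 -1 1 49 0.72" --pt "0 0 0 -1 1 55 0.72" --pt "0 0 0 -1 1 59 0.72" --pt "0 0 0 -1 1 61 0.72" --pt "0 0 0 -1 1 62 0.72" --pt "0 0 0 -1 1 63 0.72" --pt "0 0 0 -1 1 63.5 0.72" --pt "0 0 0 -1 1 64 0.72"

```text
t: 31.43
tcp_pos: [0.6275, -0.0128, 0.0659]
tool_rot: [0.707, 0.707, 0.0, 0.0]
force: [-0.8, -0.2, 3.6]
finger_gap: 0.487
gripper_force: 25.9
```

>>> move_arm --pt "0 0 0 0 0 0 0.53" --pt "0 0 0 0 0 0 0.49" --pt "0 0 0 0 0 0 0.44" --pt "0 0 0 0 0 0 0.35" --pt "0 0 0 0 0 0 0.2" --pt "0 0 0 0 0 0 0" --pt "0 0 0 0 0 0 0" --pt "0 0 0 0 0 0 0" --pt "0 0 0 0 0 0 0"

```text
t: 32.18
tcp_pos: [0.6271, -0.0128, 0.0653]
tool_rot: [0.707, 0.707, -0.0, -0.0]
force: [-0.3, -0.4, 0.1]
finger_gap: 0.998
gripper_force: 0.0
```

>>> move_arm --pt "0 0 0 0 0 -8 0" --pt "0 0 0 0 0 -20 0" --pt "0 0 0 0 0 -36 0" --pt "0 0 0 0 0 -54 0" --pt "0 0 0 0 0 -72 0" --pt "0 0 0 0 0 -90 0" --pt "0 0 0 0 0 -110 0" --pt "0 0 0 0 0 -130 0" --pt "0 0 0 0 0 -150 0" --pt "0 0 0 0 0 -170 0"

```text
t: 33.02
tcp_pos: [0.6271, -0.0127, 0.2378]
tool_rot: [0.707, 0.707, 0.0, 0.001]
force: [0.3, -0.7, 0.3]
finger_gap: 0.998
gripper_force: 0.0
```

>>> move_arm --pt "0 0 0 0 -20 0 0" --pt "0 0 0 0 -50 0 0" --pt "0 0 0 0 -85 0 0" --pt "0 0 0 0 -120 0 0" --pt "0 0 0 0 -150 0 0" --pt "0 0 0 0 -170 0 0" --pt "0 0 0 0 -180 0 0"

```text
t: 33.6
tcp_pos: [0.4439, -0.0122, 0.2363]
tool_rot: [0.707, 0.707, -0.0, -0.001]
force: [0.6, 0.1, -0.3]
finger_gap: 0.998
gripper_force: 0.0
```

```bash
python3 - <<'E'
from h import *
C={'small':(.6238,-.092),'medium':(.6262,-.0126),'large':(.6137,.0718),'giant':(.616,.1615)}
for n in('side','top','wrist'):
    d=imaging.snapshot(n); cv2.imwrite(f'pics/{n}4.png',d['img'][:,:,::-1]); A=cloud(d,redmask(d))
    for o,(x,y) in C.items():
        r,a,b=OW[o]; P=A[(np.hypot(A[:,0]-x,A[:,1]-y)<r+.014)&(A[:,2]>.023+a)&(A[:,2]<.021+b)]
        if len(P)<20: continue
        s=circ(P,r,P[:,:2].mean(0)+(np.array([0,-.02]) if n=='side' else 0)); print(n,o,len(P),((s.x-[x,y])*1000).round(1),(s.cost/len(P))**.5)
s=readout.sense(); print(s['t'],s['finger_gap'])
E
```

```text
side small 137 [ 0.5 -0.3] 0.0009483443937396178
side medium 205 [ 0.5 -1.5] 0.0008724351574184615
side large 300 [0.8 0.4] 0.0008628513622176864
side giant 616 [ 0.3 -0.3] 0.0007702326190486549
top small 46 [1.5 1. ] 0.0004883981751415892
top large 21 [1.9 1.9] 0.0005013711940120893
top giant 178 [0.1 0. ] 0.0006526170157419414
wrist small 770 [-0.2  0.6] 0.0005137069907503409
wrist medium 1340 [-0.4 -1.8] 0.0003544319651915065
wrist large 2111 [0.2 0.7] 0.0004891358111200923
wrist giant 2594 [-1.4 -1. ] 0.0007049671995164081
33.75 0.9980976530036734
```

View pics/side4.png

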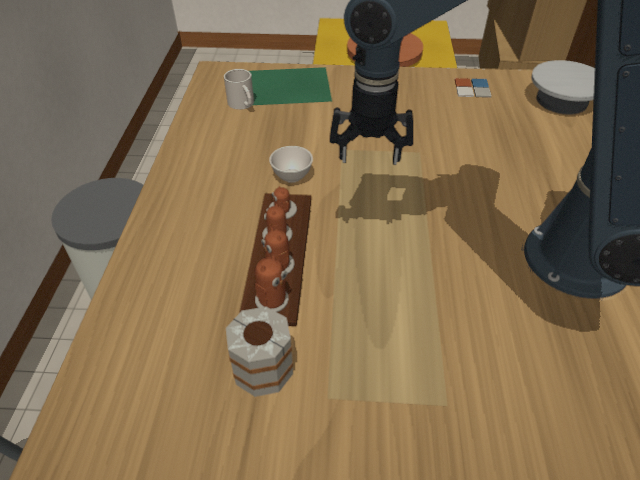

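View pics/top4.png

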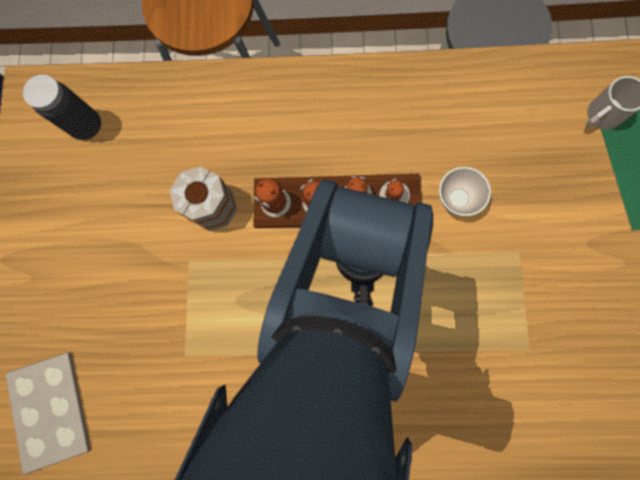

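All four owls stand upright on their discs, within about 3 mm of centre. In the side view they run from the giant at (270,283), next to the mould, to the small one at (282,200), next to the bowl. The mould and bowl are at the same pixels as at the start, so I'm handing in.

```bash
python3 -c "
from station import order
print(order.sign_off())"
```

```text
the job is handed in; nothing more can be done
None
```

The four owls stand upright on their discs, tallest next to the mould and shortest next to the bowl, each about 3 mm or less off centre by camera; I handed the job in at about 34 s, and it returned no verdict.

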